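# Shut the red valve in the bench valve box

## Robot

A 6-joint arm with a two-finger parallel gripper is mounted at the origin on the work surface. World frame = base frame: x ahead of the robot, y to its left, z up, the work surface at z = 0. Lengths are in m, angles in degrees, forces in N, time in s.
With the tool pointing down it reaches from about 0.375 to 0.9 m from the base axis. Payload 3.1 kg.
Tool frame: the origin (TCP) lies midway between the tips of the shut fingers; the grasp point (between the pads) lies bot.hold_point_z behind it (bot.hold_point_z is the distance from the TCP to the grasp point, in m); z points along the fingers, y is the direction in which the jaws open and shut (so a half turn about z gives the same grasp; the last joint's range is limited). The gripper opens to 87 mm and grips with 3 to 60 N. Pads are 19 mm wide; open, the fingers measure 117 mm over their backs; the gripper's body (75 mm by 190 mm) begins 51 mm behind the grasp point.
Start: joints at [65.002, 30.224, 82.088, -0, 67.689, -10.227], TCP at [0.159, 0.604, 0.223] pointing down, gripper open.
Joint ranges: [-176.69, 176.69], [-43.24, 126.21], [12.49, 139.97], [-82, 262], [0, 151.66], [-163.58, 163.58]. Speed limits (degrees/s): [159.86, 159.86, 180, 180, 180, 180].

## Interface

Orientations are given as a 3x3 rotation matrix whose columns are the frame's x, y, z axes.
In Python, from rig import bot, vision, hand_in gives the robot as it stands. The module is installed in compiled form; this text tells all that it offers.
- The arm moves only by the shell command python3 -m handwheel 'ROWS'. ROWS is JSON, a list of rows, each an object of numbers: "hand": the gripper's target within -1 to 1 (fully open at 1, half-way at 0, shut at -1); "dx", "dy", "dz": the shift along the world's x, y, z in cm; "wx", "wy", "wz": the turn, a rotation vector about the world's x, y, z in rad. In form: [{"hand": .., "dx": .., "dy": .., "dz": .., "wx": .., "wy": .., "wz": ..}, ...]. A call has 1 to 10 rows; each row shifts and turns the commanded pose from where the row before left it; what a row does not reach is not made up. A row lasts 1/10 s, in which the tool goes at most 50 mm and 8.59 degrees, less where a joint would pass 70% of its speed; a pose out of reach is approached as far as the arm can. A call with a gripper value outside its range is refused whole. The fingers move at their own pace and stop on an object; the grip force is fixed at half the most. Time passes only in rows, so rows that do not move let the fingers close. It gives the time, the measured TCP pose, the force and the opening at its end, in the units of the state.
- bot.read_state(): the state, without advancing time (a new reading comes with each control period).
- vision.capture(name): name is "scene" or "side" or "wrist"; returns (picture, depth): 480x640x3 uint8, red, green, blue; 480x640 float32, m along the optical axis (not along the pixel's ray), 0 where there is no reading.
- vision.get_calibration(name): a dict with "fx", "fy", "cx", "cy" (pixels), "rvec" (rotation vector, rad) and "tvec" (3), from world to camera coordinates, as OpenCV has them. Camera axes: x right, y down, z forward; pixel columns grow to the right and rows downward; lengths in m; the calibration is good to about 2 mm. A picture is of the moment at which its call begins: read the wrist's pose just before it. get_calibration takes no time and is no camera call; for the wrist camera it gives the pose at the moment of the call.
- hand_in(): hands the job in, once; it reports no verdict.
The state is a dict: "time_s": time; "joint_positions": joint angles; "qvel": joint speeds; "tau": joint torques, N m; "position": TCP position; "tcp_rot": TCP orientation; "force": force on the tool from outside, world axes, zero at the start; "moment": the same for the moment, N m; "opening": opening from 0.0 (shut) to 1.0 (fully open).
Only numpy, scipy, OpenCV 4.12 (cv2) and the standard library are available. Lean on these libraries where they do the work, as an engineer would, in place of code of your own. Each camera call takes 0.05 s, during which the arm holds its last target.

## Task

The grey valve box on the workshop bench must have its hose-reel supply turned off. Slide the green cover aside along its tracks, all the way across until it meets the end stop over the closed half of the box, then push the red valve handle with the white band round a quarter turn until it is fully shut. Push only, lift nothing: the cover stays flat in its tracks, and the blue handle and everything lying about stay as they are.

Things in the scene. Friction and masses are not known exactly. Their poses are not given: they have to be found in the camera images.
- valve_box: Grey box fixed to the bench, 194 (x) x 560 (y) x 75 mm (z), origin at the centre of its underside. Wall tops at z 75. Its -y half is an open pit (inside x -75 to 75, y -268 to -12, floor z 6); its +y half is a closed deck level with the wall tops. Guide strips 10 mm high (top z 85) run along both long edges at |x| 87.5 to 97.
- stop (a point): Middle of the inner face of the 12 mm high aluminium end stop across the box's +y end, at deck height (box frame x 0, y 270, z 75 mm); axes as the box's. The cover's +y edge meets it when fully aside.
- ledge (a point): Middle of the top of the grey ledge along the box's +x side, 60 mm (x) x 400 mm (y), 75 mm above the bench (box frame x 127, y 0, z 75 mm); the cap nut and the spool stand on it.
- cover: Loose green flat cover, 170 (x) x 268 (y) x 5 mm, about 0.5 kg (varies), lying on the wall tops between the guides, 2.5 mm play each side; slides by friction (about 2 to 5 N). Origin at the centre of its underside, axes as the box's. It starts at box y -140 to -115 mm, over the pit, hiding both valves; against the stop it is at y 136 mm.
- push_face (a point): Middle of the -y side face of the black block on the cover's middle; push it towards the box's +y to open. The block is 100 (x) x 90 (y) mm and stands 18 mm above the cover's top face. This point is 14 mm above the cover's origin and 45 mm from it towards -y; 89 mm above the bench.
- red_axis (a point): Point on the vertical turning axis of the red valve, at mid-height of its handle (55 mm above the bench). Its x and y axes are parallel to the box's. The valve stands in one of two places in the pit (115 mm apart along the box's y), the blue valve in the other.
- red_tip (a point): Middle of the free end face of the red handle, 60 mm from the axis at its mid-height; its x axis points along the handle, outwards. The handle is a red plastic bar with a white band 10 mm wide near its end, 12 mm wide and 14 mm tall (48 to 62 mm above the bench), with a 24 mm round hub on the axis.
- red_handle (a joint): Turn of the red handle, rad. 0 = pointing along the box's +x (open, in line with its pipe); grows anticlockwise seen from above, to 1.571 = pointing along the box's +y (shut, at a hard stop). Starts at 0 to 0.3. It turns against constant friction of about 0.12 N m and stays where it is left.
- blue_axis (a point): As red_axis, for the blue valve: a like handle in blue, without a band.
- blue_tip (a point): As red_tip, for the blue handle. To be left where it is.
- cap_nut: Loose brass cap nut, 28 mm across, 26 mm tall, standing on the box's ledge; origin under its centre. Leave alone.
- thread_spool: Loose wooden spool of red thread, 34 mm across, 30 mm tall, standing on the box's ledge; origin under its centre. Leave alone.
- tape_roll: Loose amber tape roll lying on the bench, 90 mm across, 25 mm tall; origin under its centre. Leave alone.
- glue_jar: Loose white jar with an orange cap, 56 mm across, 75 mm tall; origin under its centre. Leave alone.
- mug: Loose blue mug, 76 mm across plus a handle, 85 mm tall; origin under its centre. Leave alone.
- notebooks: Loose stack of notebooks, about 150 x 212 mm, 40 mm tall; origin under its centre. Leave alone.
- yarn_reel: Loose blue plastic reel wound with red and green yarn, lying flat, 190 mm across, 50 mm tall; origin under its centre. Leave alone.

How it is judged (in metres and radians):
On the way, in this order (a step that is already met when the one before it is completed fails the run):
1. the cover is slid aside to within about 30 mm of the end stop, flat in its tracks (y of cover in the frame of valve_box above 0.105 m and z of cover in the frame of valve_box between 0.068 and 0.083 m and angle between cover's own z axis and vertical below 0.06 rad), for 0.2 s.
2. the red handle is pushed shut (within 0.15 rad of its stop) (value of joint red_handle above 1.42 rad), for 0.2 s.
At the end, for the whole second after the job is handed in: The cover lies flat in its tracks over the closed half, within about 30 mm of the end stop, at rest; the red handle is within 0.15 rad of its shut stop; the blue handle's tip is within 15 mm and every loose bystander within 20 mm of where it started (all of step 1 and linear speed of cover below 0.01 m/s and value of joint red_handle above 1.42 rad and distance of blue_tip from where it was at the start of the episode below 0.015 m and distance of each of cap_nut, thread_spool, tape_roll, glue_jar, mug, notebooks, yarn_reel from where it was at the start of the episode below 0.02 m); the robot touches nothing.
It fails at once if the cover is lifted out of its tracks (more than 12 mm) or tipped (z of cover in the frame of valve_box above 0.087 m or angle between cover's own z axis and vertical above 0.12 rad).
It fails at once if the blue handle's tip is moved more than 15 mm (distance of blue_tip from where it was at the start of the episode above 0.015 m).
It fails at once if a loose bystander (cap nut, spool, tape, jar, mug, notebooks, yarn reel) is moved or lifted more than 20 mm (distance of any of cap_nut, thread_spool, tape_roll, glue_jar, mug, notebooks, yarn_reel from where it was at the start of the episode above 0.02 m).
It also fails if it takes over 58 s, if anything falls off the work surface, if the arm or the gripper's body presses on something with over 40 N, if the wrist force passes 120 N, or if a joint passes its speed limit or range.

## Working session

There is one attempt and no reset: what is moved stays moved. The work goes in short steps, Python scripts to look and compute and a shell command to move; the robot and the scene stay as the last step left them, time stands still between calls to the robot, and variables do not carry over. Pictures are saved under pics/ and viewed, and the job is handed in when it is done.

```bash
mkdir -p pics; cat > h.py <<'E'
import numpy as np, cv2
from rig import bot, vision, hand_in
def cap(n,tag):
    c=vision.get_calibration(n); p,d=vision.capture(n)
    cv2.imwrite(f'pics/{tag}.png',p[:,:,::-1]); np.savez(f'pics/{tag}.npz',p=p,d=d,**{k:np.array(v) for k,v in c.items()})
def load(tag): return np.load(f'pics/{tag}.npz')
def ray(c,uv,z):
    R,_=cv2.Rodrigues(np.array(c['rvec'],float)); t=np.array(c['tvec']).ravel()
    uv=np.atleast_2d(np.array(uv,float)); o=-R.T@t
    d=np.c_[(uv[:,0]-c['cx'])/c['fx'],(uv[:,1]-c['cy'])/c['fy'],np.ones(len(uv))]@R
    return o+d*((z-o[2])/d[:,2])[:,None]
def cloud(c):
    R,_=cv2.Rodrigues(np.array(c['rvec'],float)); t=np.array(c['tvec']).ravel()
    v,u=np.mgrid[:480,:640]; d=c['d']
    P=np.stack([(u-c['cx'])/c['fx']*d,(v-c['cy'])/c['fy']*d,d],-1)
    return (P-t)@R
E
python3 - <<'E'
from h import *
s=bot.read_state(); print(s['time_s'],s['position'],s['force'],s['opening'],bot.hold_point_z)
for n in('scene','side','wrist'): cap(n,n+'0')
E
```

```text
0.0 [0.1589908  0.60368804 0.22158629] [-0.14193645  0.04155409 -0.36785228] 1.0027384461529285 0.0187
```

View pics/scene0.png

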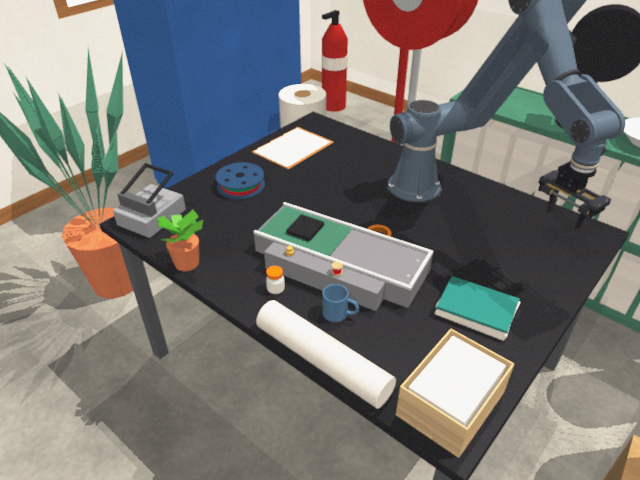

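View pics/side0.png

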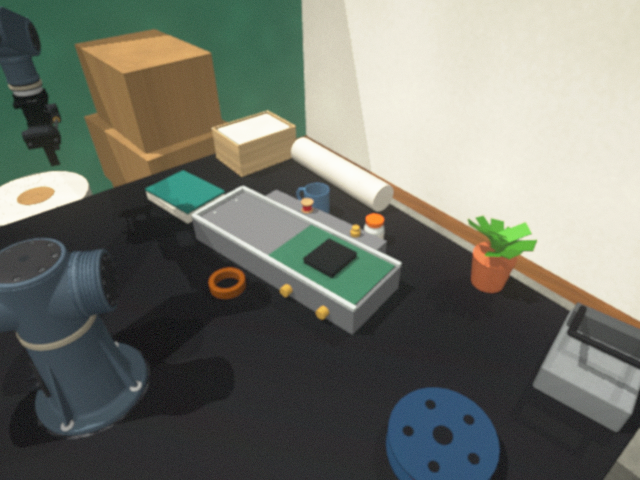

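View pics/wrist0.png

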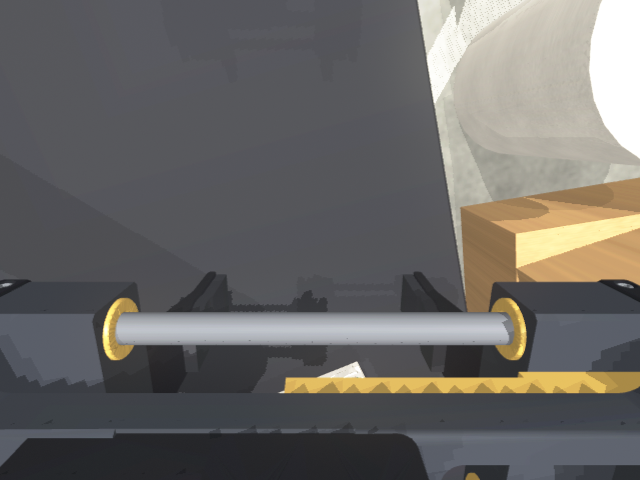

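The scene view shows the green cover around (300,228) with the black block at (305,227), the closed deck to its right at (380,260), and the nut (290,251) and spool (337,268) on the ledge. In the side view the block is at (330,257). Next I'll measure positions.

```bash
python3 - <<'E'
from h import *
for tag in('scene0','side0'):
    c=load(tag); p=c['p']; P=cloud(c); ok=(c['d']>0)
    hsv=cv2.cvtColor(p,cv2.COLOR_RGB2HSV)
    reg=ok&(np.hypot(P[...,0],P[...,1])<0.95)&(P[...,0]>.3)
    top=reg&(P[...,2]>.068)&(P[...,2]<.095)&(abs(P[...,1])<.5)
    g=reg&(hsv[...,0]>65)&(hsv[...,0]<90)&(hsv[...,1]>70)&(abs(P[...,2]-.08)<.012)
    n,l,st,ce=cv2.connectedComponentsWithStats(g.astype(np.uint8)); k=1+st[1:,4].argmax(); g=l==k
    cn=max(cv2.findContours(g.astype(np.uint8),0,2)[0],key=cv2.contourArea)
    W=ray(c,cn.reshape(-1,2),.080)[:,:2].astype(np.float32)
    print(tag,'cover',cv2.minAreaRect(W),cv2.boxPoints(cv2.minAreaRect(W)).round(4).tolist(),'meanz',P[g][:,2].mean())
    hull=cv2.fillConvexPoly(np.zeros((480,640),np.uint8),cv2.convexHull(cn),1)
    b=(hull>0)&(p.max(-1)<60)
    n,l,st,ce=cv2.connectedComponentsWithStats(b.astype(np.uint8)); k=1+st[1:,4].argmax(); b=l==k
    print('block z',np.percentile(P[b][:,2],[10,50,90]))
    b2=b&(abs(P[...,2]-.098)<.006)
    bc=np.argwhere(b2)[:,::-1]; W=ray(c,bc,.098)[:,:2].astype(np.float32); print('block',cv2.minAreaRect(W),cv2.boxPoints(cv2.minAreaRect(W)).round(4).tolist())
    # box footprint
    t=top&~((hsv[...,1]>120))
    n,l,st,ce=cv2.connectedComponentsWithStats((top).astype(np.uint8)); k=1+st[1:,4].argmax()
    W=P[l==k][:,:2].astype(np.float32); print('boxtop',st[k],cv2.minAreaRect(W))
    def col(name,m):
        n,l,st,ce=cv2.connectedComponentsWithStats((reg&m).astype(np.uint8))
        for k in range(1,n):
            if st[k,4]>25: print(name,ce[k].round(0),st[k,4],np.median(P[l==k],0).round(3))
    col('orange/yellow',(hsv[...,0]>5)&(hsv[...,0]<30)&(hsv[...,1]>130)&(P[...,2]>.005))
    col('red',((hsv[...,0]<5)|(hsv[...,0]>172))&(hsv[...,1]>130)&(P[...,2]>.005))
    col('blue',(hsv[...,0]>98)&(hsv[...,0]<115)&(hsv[...,1]>100)&(P[...,2]>.02))
E
```

```text
scene0 cover ((0.5659722089767456, -0.07549187541007996), (0.16116851568222046, 0.26610228419303894), 11.211180686950684) [[0.4611000120639801, 0.039400000125169754], [0.5127999782562256, -0.22169999778270721], [0.6708999872207642, -0.19030000269412994], [0.6191999912261963, 0.07069999724626541]] meanz 0.07973814375388844
block z [0.08834089 0.0968504  0.10113336]
block ((0.5714119672775269, -0.07070501148700714), (0.09978652000427246, 0.08878626674413681), 12.021615028381348) [[0.5134000182151794, -0.037700001150369644], [0.5318999886512756, -0.12449999898672104], [0.6294999718666077, -0.10369999706745148], [0.6110000014305115, -0.016899999231100082]]
boxtop [ 254  202  180   93 8145] ((0.5659031271934509, 0.06151410937309265), (0.26708686351776123, 0.5662243366241455), 11.001988410949707)
orange/yellow [381. 229.] 146 [0.331 0.072 0.022]
orange/yellow [191. 250.] 443 [ 0.879 -0.29   0.084]
orange/yellow [289. 251.] 62 [ 0.692 -0.032  0.09 ]
orange/yellow [274. 272.] 190 [ 0.781 -0.013  0.073]
red [241. 191.] 92 [ 0.493 -0.475  0.012]
red [336. 271.] 28 [0.666 0.14  0.085]
blue [240
[... 578 characters left out ...]
 -0.055399999022483826], [0.5174000263214111, -0.14000000059604645], [0.6140000224113464, -0.11840000003576279], [0.5950999855995178, -0.033799998462200165]]
boxtop [  191   186   210   128 11853] ((0.5635585784912109, 0.0617109090089798), (0.2594969570636749, 0.5650275349617004), 11.328315734863281)
orange/yellow [374. 220.] 201 [ 0.768 -0.024  0.071]
orange/yellow [355. 231.] 83 [ 0.678 -0.044  0.09 ]
orange/yellow [488. 268.] 1307 [ 0.844 -0.342  0.076]
orange/yellow [226. 282.] 635 [0.352 0.073 0.021]
orange/yellow [285. 290.] 104 [ 0.443 -0.055  0.032]
orange/yellow [322. 312.] 122 [ 0.465 -0.167  0.033]
red [307. 208.] 27 [0.647 0.123 0.087]
blue [442. 437.] 7685 [ 0.436 -0.536  0.048]
```

```bash
python3 -c "
from h import *
s=bot.read_state();print(np.round(s['tcp_rot'],3),s['joint_positions'])"
python3 -m handwheel '[{"hand":-1,"dx":2.1,"dy":-3.8},{"hand":-1,"dx":2.1,"dy":-3.8},{"hand":-1,"dx":2.1,"dy":-3.8},{"hand":-1,"dx":2.1,"dy":-3.8},{"hand":-1,"dx":2.1,"dy":-3.8},{"hand":-1,"dx":2.1,"dy":-3.8},{"hand":-1,"dx":2.1,"dy":-3.8},{"hand":-1,"dx":2.1,"dy":-3.8},{"hand":-1,"dx":2.1,"dy":-3.8},{"hand":-1,"dx":2.1,"dy":-3.8}]'
```

```text
[[-0.967  0.255 -0.001]
 [ 0.255  0.967 -0.001]
 [ 0.    -0.002 -1.   ]] [ 6.50011984e+01  3.02682324e+01  8.21383993e+01 -1.62128463e-04
  6.76878440e+01 -1.02287611e+01]invalid input
```

```bash

python3 -m handwheel '[{"hand":-1,"dx":2.1,"dy":-3.8,"dz":0,"wx":0,"wy":0,"wz":0.045},{"hand":-1,"dx":2.1,"dy":-3.8,"dz":0,"wx":0,"wy":0,"wz":0.045},{"hand":-1,"dx":2.1,"dy":-3.8,"dz":0,"wx":0,"wy":0,"wz":0.045},{"hand":-1,"dx":2.1,"dy":-3.8,"dz":0,"wx":0,"wy":0,"wz":0.045},{"hand":-1,"dx":2.1,"dy":-3.8,"dz":0,"wx":0,"wy":0,"wz":0.045},{"hand":-1,"dx":2.1,"dy":-3.8,"dz":0,"wx":0,"wy":0,"wz":0.045},{"hand":-1,"dx":2.1,"dy":-3.8,"dz":0,"wx":0,"wy":0,"wz":0.045},{"hand":-1,"dx":2.1,"dy":-3.8,"dz":0,"wx":0,"wy":0,"wz":0.045},{"hand":-1,"dx":2.1,"dy":-3.8,"dz":0,"wx":0,"wy":0,"wz":0.045},{"hand":-1,"dx":2.1,"dy":-3.8,"dz":0,"wx":0,"wy":0,"wz":0.045}]'
```

```text
time_s: 1.15
position: [0.3698, 0.2228, 0.2226]
tcp_rot: [[-0.981, -0.193, 0.0], [-0.193, 0.981, 0.0], [-0.0, 0.0, -1.0]]
force: [0.5, 0.7, -0.3]
opening: 0.171
```

```bash

python3 -m handwheel '[{"hand":-1,"dx":2.1,"dy":-3.8,"dz":0,"wx":0,"wy":0,"wz":0},{"hand":-1,"dx":2.1,"dy":-3.8,"dz":0,"wx":0,"wy":0,"wz":0},{"hand":-1,"dx":2.1,"dy":-3.8,"dz":0,"wx":0,"wy":0,"wz":0},{"hand":-1,"dx":2.1,"dy":-3.8,"dz":0,"wx":0,"wy":0,"wz":0},{"hand":-1,"dx":2.1,"dy":-3.8,"dz":0,"wx":0,"wy":0,"wz":0},{"hand":-1,"dx":2.1,"dy":-3.8,"dz":0,"wx":0,"wy":0,"wz":0},{"hand":-1,"dx":2.1,"dy":-3.8,"dz":0,"wx":0,"wy":0,"wz":0},{"hand":-1,"dx":2.1,"dy":-3.8,"dz":0,"wx":0,"wy":0,"wz":0},{"hand":-1,"dx":2.1,"dy":-3.8,"dz":0,"wx":0,"wy":0,"wz":0},{"hand":-1,"dx":2.1,"dy":-3.8,"dz":0,"wx":0,"wy":0,"wz":0}]'
```

```text
time_s: 2.15
position: [0.5797, -0.1573, 0.2222]
tcp_rot: [[-0.982, -0.191, -0.001], [-0.191, 0.982, 0.0], [0.0, 0.001, -1.0]]
force: [0.5, 0.4, 0.6]
opening: 0.005
```

```bash

python3 -m handwheel '[{"hand":-1,"dx":0,"dy":0,"dz":-3.5,"wx":0,"wy":0,"wz":0},{"hand":-1,"dx":0,"dy":0,"dz":-3.0,"wx":0,"wy":0,"wz":0},{"hand":-1,"dx":0,"dy":0,"dz":-2.0,"wx":0,"wy":0,"wz":0},{"hand":-1,"dx":0,"dy":0,"dz":0,"wx":0,"wy":0,"wz":0}]'
python3 -c "
from h import *
for n in('scene','side','wrist'): cap(n,n+'1')
a=load('side1')['p'][150:380,180:480,::-1]; b=load('wrist1')['p'][:,:,::-1]
cv2.imwrite('pics/m1.png',np.vstack([cv2.resize(a,(560,0) if 0 else (560,300)),cv2.resize(b,(560,300))]))"
```

```text
time_s: 2.55
position: [0.5767, -0.1547, 0.1341]
tcp_rot: [[-0.982, -0.191, -0.007], [-0.191, 0.982, 0.003], [0.006, 0.005, -1.0]]
force: [0.1, 0.5, -0.4]
opening: 0.002
```

View pics/m1.png

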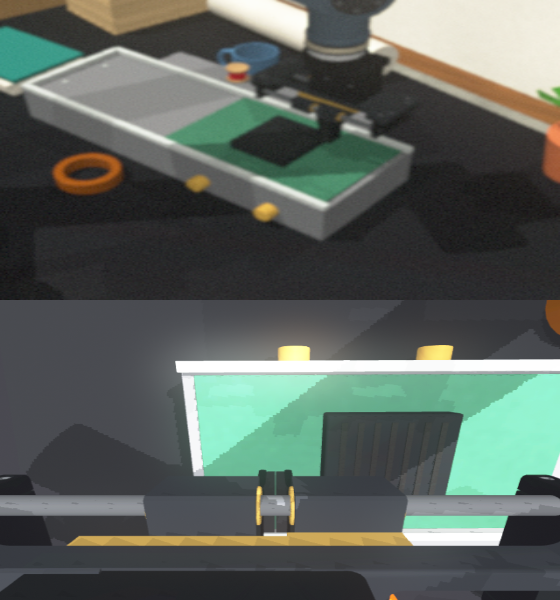

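The finger tips are at (275,500) in the lower panel, which puts them on the -y side of the block (its edge is at column 322). I'll check that block edge with the wrist camera.

```bash
python3 -c "
from h import *
c=load('wrist1'); ey=np.array([-.1934,.9811]); ex=np.array([.9811,.1934]); t=np.array([.5767,-.1547]); 
for uv in([[368,181],[528,181],[366,270]]):
  w=ray(c,uv,.098)[0,:2]; print(w,'rel tcp ex,ey',(w-t)@ex,(w-t)@ey)
# box -y end top corner
for uv in([[203,98],[638,96]]):
  w=ray(c,uv,.085)[0,:2]; print(w,(w-t)@ex,(w-t)@ey)
"
```

```text
[ 0.52435567 -0.13495243] rel tcp ex,ey -0.04753583967909543 0.029497737131646485
[ 0.50688505 -0.0449412 ] rel tcp ex,ey -0.047268098247284104 0.12118657082939692
[ 0.57764596 -0.12353853] rel tcp ex,ey 0.006954711563147862 0.030389571521134116
[ 0.49748038 -0.23643895] -0.09353068405157496 -0.0648730044157248
[0.44896946 0.00775294] -0.093898037725053 0.1840856702773196
```

```bash

python3 -m handwheel '[{"hand":-1,"dx":0.3,"dy":0,"dz":-2.5,"wx":0,"wy":0,"wz":0},{"hand":-1,"dx":0,"dy":0,"dz":-1.8,"wx":0,"wy":0,"wz":0},{"hand":-1,"dx":0,"dy":0,"dz":-0.3,"wx":0,"wy":0,"wz":0},{"hand":-1,"dx":0,"dy":0,"dz":0,"wx":0,"wy":0,"wz":0},{"hand":-1,"dx":0,"dy":0,"dz":0,"wx":0,"wy":0,"wz":0}]'
```

```text
time_s: 3.2
position: [0.5834, -0.1561, 0.0931]
tcp_rot: [[-0.982, -0.191, 0.003], [-0.191, 0.982, -0.001], [-0.002, -0.002, -1.0]]
force: [0.2, 0.2, -0.4]
opening: 0.003
```

```bash

python3 -m handwheel '[{"hand":-1,"dx":-0.2,"dy":0,"dz":-0.5,"wx":0,"wy":0,"wz":0},{"hand":-1,"dx":-0.1,"dy":0.5,"dz":0,"wx":0,"wy":0,"wz":0},{"hand":-1,"dx":-0.1,"dy":0.5,"dz":0,"wx":0,"wy":0,"wz":0},{"hand":-1,"dx":-0.1,"dy":0.5,"dz":0,"wx":0,"wy":0,"wz":0},{"hand":-1,"dx":-0.1,"dy":0.5,"dz":0,"wx":0,"wy":0,"wz":0},{"hand":-1,"dx":-0.1,"dy":0.5,"dz":0,"wx":0,"wy":0,"wz":0},{"hand":-1,"dx":-0.1,"dy":0.5,"dz":0,"wx":0,"wy":0,"wz":0},{"hand":-1,"dx":-0.1,"dy":0.5,"dz":0,"wx":0,"wy":0,"wz":0}]'
```

```text
time_s: 4.0
position: [0.5737, -0.1209, 0.0867]
tcp_rot: [[-0.982, -0.191, 0.001], [-0.191, 0.982, -0.001], [-0.001, -0.001, -1.0]]
force: [0.8, -1.4, -0.5]
opening: 0.004
```

```bash

python3 -m handwheel '[{"hand":-1,"dx":-0.2,"dy":1,"dz":0,"wx":0,"wy":0,"wz":0},{"hand":-1,"dx":-0.2,"dy":1,"dz":0,"wx":0,"wy":0,"wz":0},{"hand":-1,"dx":-0.2,"dy":1,"dz":0,"wx":0,"wy":0,"wz":0},{"hand":-1,"dx":-0.2,"dy":1,"dz":0,"wx":0,"wy":0,"wz":0},{"hand":-1,"dx":-0.2,"dy":1,"dz":0,"wx":0,"wy":0,"wz":0},{"hand":-1,"dx":-0.2,"dy":1,"dz":0,"wx":0,"wy":0,"wz":0}]'
python3 -c "
from h import *
cap('scene','scene2')
cv2.imwrite('pics/m2.png',cv2.resize(load('scene2')['p'][170:330,220:460,::-1],(720,480)))"
```

```text
time_s: 4.6
position: [0.5611, -0.0597, 0.0866]
tcp_rot: [[-0.982, -0.191, 0.0], [-0.191, 0.982, -0.0], [-0.0, -0.0, -1.0]]
force: [0.9, -3.8, 0.4]
opening: 0.007
```

View pics/m2.png

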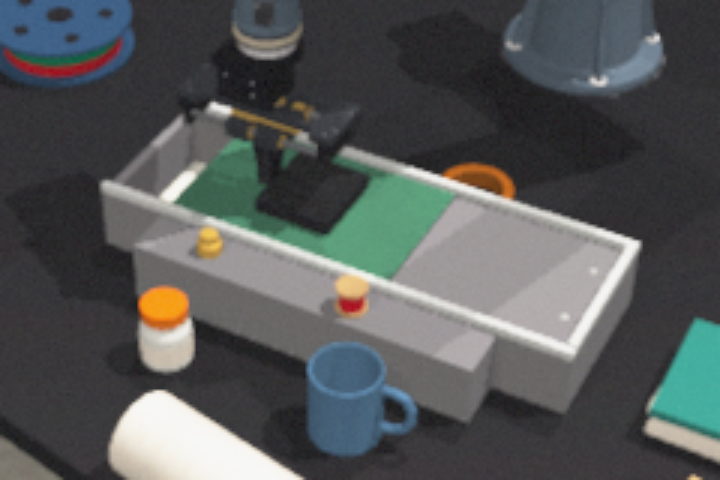

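The crop shows the cover sliding flat, with the finger behind the block at about (268,165) and the pit opening at its -y end. I'll keep pushing.

```bash

python3 -m handwheel '[{"hand":-1,"dx":-0.4,"dy":1.9,"dz":0,"wx":0,"wy":0,"wz":0},{"hand":-1,"dx":-0.4,"dy":2,"dz":0,"wx":0,"wy":0,"wz":0},{"hand":-1,"dx":-0.4,"dy":2,"dz":0,"wx":0,"wy":0,"wz":0},{"hand":-1,"dx":-0.4,"dy":2,"dz":0,"wx":0,"wy":0,"wz":0},{"hand":-1,"dx":-0.4,"dy":2,"dz":0,"wx":0,"wy":0,"wz":0},{"hand":-1,"dx":-0.4,"dy":2,"dz":0,"wx":0,"wy":0,"wz":0},{"hand":-1,"dx":-0.4,"dy":2,"dz":0,"wx":0,"wy":0,"wz":0},{"hand":-1,"dx":-0.2,"dy":1,"dz":0,"wx":0,"wy":0,"wz":0},{"hand":-1,"dx":-0.1,"dy":0.5,"dz":0,"wx":0,"wy":0,"wz":0}]'
```

```text
time_s: 5.55
position: [0.5298, 0.0941, 0.0866]
tcp_rot: [[-0.981, -0.193, -0.001], [-0.193, 0.981, -0.0], [0.001, -0.0, -1.0]]
force: [0.6, -4.4, 1.8]
opening: 0.005
```

```bash

python3 -m handwheel '[{"hand":-1,"dx":-0.1,"dy":0.5,"dz":0,"wx":0,"wy":0,"wz":0},{"hand":-1,"dx":-0.1,"dy":0.5,"dz":0,"wx":0,"wy":0,"wz":0},{"hand":-1,"dx":-0.1,"dy":0.5,"dz":0,"wx":0,"wy":0,"wz":0}]'
```

```text
time_s: 5.85
position: [0.5276, 0.108, 0.0866]
tcp_rot: [[-0.982, -0.19, 0.0], [-0.19, 0.982, -0.0], [-0.0, -0.0, -1.0]]
force: [0.7, -3.1, 1.0]
opening: 0.003
```

```bash

python3 -m handwheel '[{"hand":-1,"dx":-0.1,"dy":0.5,"dz":0,"wx":0,"wy":0,"wz":0},{"hand":-1,"dx":-0.1,"dy":0.5,"dz":0,"wx":0,"wy":0,"wz":0},{"hand":-1,"dx":-0.1,"dy":0.3,"dz":0,"wx":0,"wy":0,"wz":0},{"hand":-1,"dx":0,"dy":0.2,"dz":0,"wx":0,"wy":0,"wz":0}]'
```

```text
time_s: 6.25
position: [0.5241, 0.1236, 0.0866]
tcp_rot: [[-0.982, -0.191, -0.0], [-0.191, 0.982, -0.0], [0.0, -0.0, -1.0]]
force: [0.1, -5.0, 2.1]
opening: 0.008
```

```bash

python3 -m handwheel '[{"hand":-1,"dx":-0.05,"dy":0.2,"dz":0,"wx":0,"wy":0,"wz":0},{"hand":-1,"dx":-0.05,"dy":0.2,"dz":0,"wx":0,"wy":0,"wz":0},{"hand":-1,"dx":0,"dy":0,"dz":0,"wx":0,"wy":0,"wz":0}]'
python3 -c "
from h import *
cap('scene','scene3');cap('side','side3')
cv2.imwrite('pics/m3.png',np.vstack([cv2.resize(load('scene3')['p'][170:330,220:460,::-1],(450,300)),cv2.resize(load('side3')['p'][160:340,180:450,::-1],(450,300))]))"
```

```text
time_s: 6.55
position: [0.5233, 0.1277, 0.0866]
tcp_rot: [[-0.982, -0.191, 0.0], [-0.191, 0.982, 0.0], [-0.0, 0.0, -1.0]]
force: [1.8, -2.7, 2.1]
opening: 0.009
```

View pics/m3.png

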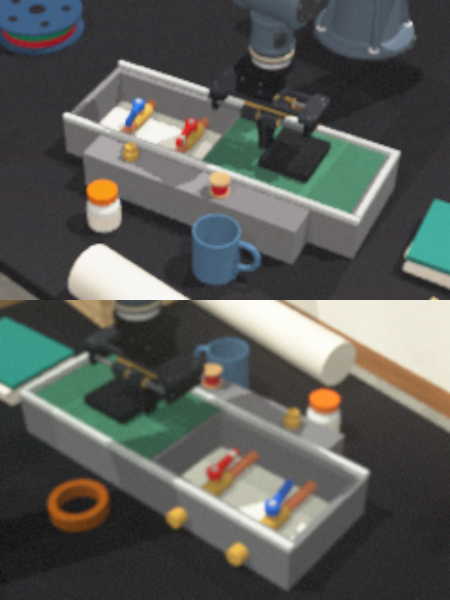

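The cover is nearly at the +y end. The red valve with its white band is at the nearer (+y) place and blue is at the -y place. I'll close the remaining few millimetres.

```bash

python3 -m handwheel '[{"hand":-1,"dx":-0.05,"dy":0.2,"dz":0,"wx":0,"wy":0,"wz":0},{"hand":-1,"dx":-0.05,"dy":0.2,"dz":0,"wx":0,"wy":0,"wz":0}]'
```

```text
time_s: 6.85
position: [0.5224, 0.1312, 0.0866]
tcp_rot: [[-0.982, -0.191, 0.0], [-0.191, 0.982, -0.0], [-0.0, -0.0, -1.0]]
force: [1.0, -4.2, 1.1]
opening: 0.008
```

```bash

python3 -m handwheel '[{"hand":-1,"dx":-0.05,"dy":0.2,"dz":0,"wx":0,"wy":0,"wz":0},{"hand":-1,"dx":0,"dy":0,"dz":0,"wx":0,"wy":0,"wz":0}]'
```

```text
time_s: 7.05
position: [0.5217, 0.1337, 0.0866]
tcp_rot: [[-0.982, -0.191, 0.0], [-0.191, 0.982, 0.0], [-0.0, 0.0, -1.0]]
force: [0.4, -2.1, 1.4]
opening: 0.006
```

```bash

python3 -m handwheel '[{"hand":-1,"dx":-0.05,"dy":0.2,"dz":0,"wx":0,"wy":0,"wz":0},{"hand":-1,"dx":-0.05,"dy":0.2,"dz":0,"wx":0,"wy":0,"wz":0}]'
```

```text
time_s: 7.25
position: [0.522, 0.1365, 0.0866]
tcp_rot: [[-0.981, -0.192, 0.003], [-0.192, 0.981, -0.002], [-0.002, -0.002, -1.0]]
force: [4.9, -10.5, -2.9]
opening: 0.008
```

```bash

python3 -m handwheel '[{"hand":-1,"dx":-0.05,"dy":0.2,"dz":0,"wx":0,"wy":0,"wz":0},{"hand":-1,"dx":0,"dy":0,"dz":0,"wx":0,"wy":0,"wz":0}]'
```

```text
time_s: 7.45
position: [0.5224, 0.1366, 0.0866]
tcp_rot: [[-0.981, -0.194, 0.004], [-0.194, 0.981, -0.005], [-0.003, -0.006, -1.0]]
force: [4.1, -13.6, -0.8]
opening: 0.005
```

The force rose to 13 N with no more motion, so the cover is against the stop. I'll back off, rise, and move to look into the pit.

```bash

python3 -m handwheel '[{"hand":-1,"dx":0.2,"dy":-1,"dz":0,"wx":0,"wy":0,"wz":0},{"hand":-1,"dx":0.4,"dy":-2,"dz":1,"wx":0,"wy":0,"wz":0},{"hand":-1,"dx":1,"dy":-2,"dz":4,"wx":0,"wy":0,"wz":0},{"hand":-1,"dx":2,"dy":-2.5,"dz":3.5,"wx":0,"wy":0,"wz":0},{"hand":-1,"dx":2,"dy":-2.5,"dz":3,"wx":0,"wy":0,"wz":0},{"hand":-1,"dx":2,"dy":-3,"dz":2,"wx":0,"wy":0,"wz":0},{"hand":-1,"dx":2,"dy":-3,"dz":0,"wx":0,"wy":0,"wz":0},{"hand":-1,"dx":2,"dy":-2.5,"dz":0,"wx":0,"wy":0,"wz":0},{"hand":-1,"dx":0,"dy":0,"dz":0,"wx":0,"wy":0,"wz":0},{"hand":-1,"dx":0,"dy":0,"dz":0,"wx":0,"wy":0,"wz":0}]'
python3 -c "
from h import *
for n in('scene','side','wrist'): cap(n,n+'4')
"
```

```text
time_s: 8.45
position: [0.6353, -0.045, 0.2204]
tcp_rot: [[-0.982, -0.19, -0.003], [-0.19, 0.982, 0.003], [0.002, 0.003, -1.0]]
force: [0.3, 1.4, -0.7]
opening: -0.0
```

View pics/wrist4.png

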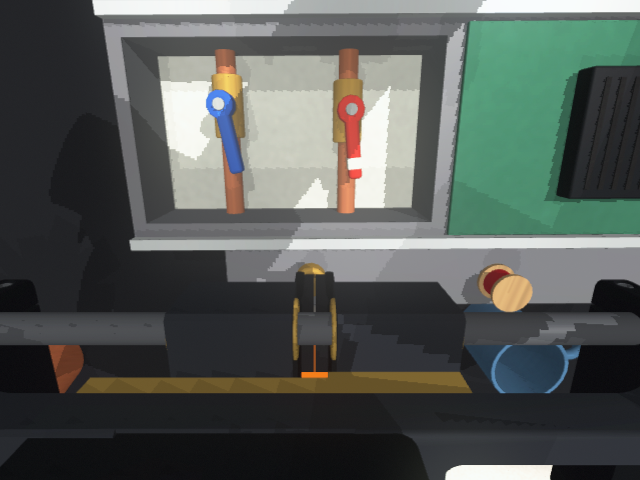

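The wrist view shows the red hub at (351,108) with its tip at (355,178) and white band. The blue hub is at (219,103) and its tip at (237,170). I'll convert these to world positions.

```bash
python3 -c "
from h import *
c=load('wrist4'); ey=np.array([-.1934,.9811]); ex=np.array([.9811,.1934]); s=bot.read_state(); t=np.array(s['position'][:2]); print(s['position'])
def P(uv,z):return ray(c,uv,z)[0,:2]
h=P([351,108],.062);tp=P([355,178],.062)
hb=P([219,103],.062);tb=P([237,170],.062)
for n,a,b in(('red',h,tp),('blue',hb,tb)):
  d=b-a; print(n,a,b,np.linalg.norm(d),'angle box',np.arctan2(d@ey,d@ex))
print('dist',np.linalg.norm(h-hb),(hb-h)@ex,(hb-h)@ey)
P4=cloud(c); print(P4[108,351],P4[150,354],P4[103,219])
corner=[P([93,10],.085),P([131,244],.085),P([638,242],.085)]
for k in corner: print(k,(k-h)@ex,(k-h)@ey)
print('cover -y edge',(P([468,30],.08)-h)@ey,(P([450,225],.08)-h)@ey, 'spool',P([511,292],.105),'rim',P([440,40],.075),P([432,215],.075))
for k in [tp]: print('tip rel tcp',k-t)
"
```

```text
[ 0.63498932 -0.04401611  0.22092541]
red [ 0.53213795 -0.03139732] [ 0.58987697 -0.01471742] 0.06010003163043865 angle box 0.08659769812548863
blue [ 0.54986737 -0.14343199] [ 0.60320788 -0.12076404] 0.05795727584462433 angle box 0.20721244905533923
dist 0.11342883716469805 -0.004273168956368625 -0.11334609120062208
[ 0.53250164 -0.03173143  0.06593556] [ 0.5659431  -0.02115062  0.06263641] [ 0.54999898 -0.14250742  0.065519  ]
[ 0.50390185 -0.23728418] -0.06752095439358424 -0.1965347354662698
[ 0.68244563 -0.19993205] 0.11487224530080009 -0.19441893584098263
[0.59492549 0.24158233] 0.11439511933731077 0.25567721812145094
cover -y edge 0.08685664637439094 0.08885947574531806 spool [0.65571041 0.13331655] rim [0.47061636 0.0253196 ] [0.60769959 0.05865889]
tip rel tcp [-0.04511235  0.02929869]
```

```bash
python3 -c "
from h import *
c=load('wrist4'); P=cloud(c)
for u,v in[(346,195),(346,205),(342,125),(349,88),(348,60),(234,190),(300,120),(339,150),(354,145),(232,150)]: print(u,v,P[v,u].round(4))
"
```

```text
346 195 [ 0.6102 -0.0162  0.0357]
346 205 [ 0.6199 -0.0142  0.0371]
342 125 [ 0.5463 -0.0345  0.0396]
349 88 [ 0.5139 -0.0351  0.0408]
348 60 [ 0.4909 -0.0408  0.0379]
234 190 [ 0.6265 -0.1261  0.0357]
300 120 [ 0.5483 -0.075   0.009 ]
339 150 [ 0.5691 -0.0318  0.0309]
354 145 [ 0.5618 -0.0222  0.0636]
232 150 [ 0.5866 -0.1273  0.0626]
```

```bash

python3 -m handwheel '[{"hand":-1,"dx":-2.6,"dy":-0.4,"dz":0,"wx":0,"wy":0,"wz":0},{"hand":-1,"dx":-2.7,"dy":-0.4,"dz":-2,"wx":0,"wy":0,"wz":0},{"hand":-1,"dx":0,"dy":0,"dz":-3,"wx":0,"wy":0,"wz":0},{"hand":-1,"dx":0,"dy":0,"dz":-3,"wx":0,"wy":0,"wz":0},{"hand":-1,"dx":0,"dy":0,"dz":-2,"wx":0,"wy":0,"wz":0},{"hand":-1,"dx":0,"dy":0,"dz":-1,"wx":0,"wy":0,"wz":0},{"hand":-1,"dx":0,"dy":0,"dz":0,"wx":0,"wy":0,"wz":0},{"hand":-1,"dx":0,"dy":0,"dz":0,"wx":0,"wy":0,"wz":0}]'
python3 -c "
from h import *
for n in('scene','side','wrist'): cap(n,n+'5')
cv2.imwrite('pics/m5.png',np.vstack([cv2.resize(load('scene5')['p'][170:330,220:460,::-1],(450,300)),cv2.resize(load('wrist5')['p'][:,:,::-1],(450,300))]))"
```

```text
time_s: 9.4
position: [0.5838, -0.0533, 0.1123]
tcp_rot: [[-0.981, -0.192, 0.001], [-0.192, 0.981, -0.0], [-0.001, -0.0, -1.0]]
force: [1.6, -0.4, 0.1]
opening: 0.009
```

View pics/m5.png

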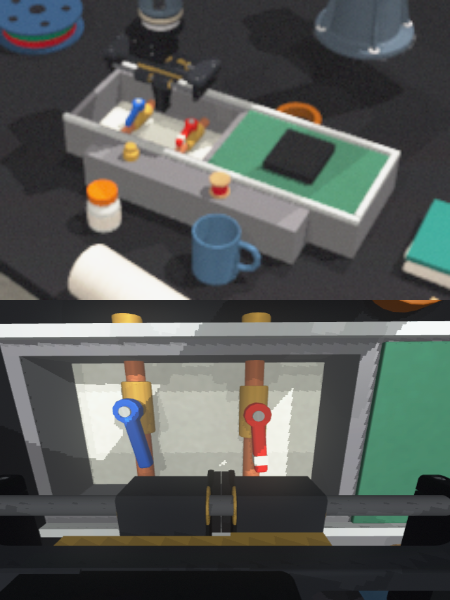

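The shut fingers (lower panel, 221,500) are between the blue and red handles, clear of both. I'll lower them now.

```bash
python3 -c "
from h import *
c=load('wrist5');t=np.array(bot.read_state()['position'][:2]);ey=np.array([-.1934,.9811]); ex=np.array([.9811,.1934])
for uv in([367,184],[371,272]):
  w=ray(c,uv,.062)[0,:2];print(w,(w-t)@ex,(w-t)@ey)"
python3 -m handwheel '[{"hand":-1,"dx":-0.1,"dy":0,"dz":-2,"wx":0,"wy":0,"wz":0},{"hand":-1,"dx":0,"dy":0,"dz":-2,"wx":0,"wy":0,"wz":0},{"hand":-1,"dx":0,"dy":0,"dz":-1.5,"wx":0,"wy":0,"wz":0},{"hand":-1,"dx":0,"dy":0,"dz":-0.6,"wx":0,"wy":0,"wz":0},{"hand":-1,"dx":0,"dy":0,"dz":0,"wx":0,"wy":0,"wz":0},{"hand":-1,"dx":0,"dy":0,"dz":0,"wx":0,"wy":0,"wz":0}]'
```

```text
[ 0.53232814 -0.03124941] -0.046582416072921365 0.03209874981971928
[ 0.58746584 -0.01546104] 0.010566651372438507 0.03692508228939306
time_s: 10.15
position: [0.583, -0.0539, 0.0514]
tcp_rot: [[-0.982, -0.191, 0.002], [-0.191, 0.982, -0.0], [-0.001, -0.001, -1.0]]
force: [0.5, 0.8, 0.1]
opening: 0.005
```

```bash

python3 -m handwheel '[{"hand":-1,"dx":-0.2,"dy":1,"dz":0,"wx":0,"wy":0,"wz":0},{"hand":-1,"dx":-0.2,"dy":1,"dz":0,"wx":0,"wy":0,"wz":0},{"hand":-1,"dx":-0.1,"dy":0.65,"dz":0,"wx":0,"wy":0,"wz":0},{"hand":-1,"dx":-0.15,"dy":0.65,"dz":0,"wx":0,"wy":0,"wz":0},{"hand":-1,"dx":-0.2,"dy":0.6,"dz":0,"wx":0,"wy":0,"wz":0},{"hand":-1,"dx":-0.25,"dy":0.6,"dz":0,"wx":0,"wy":0,"wz":0}]'
python3 -c "
from h import *
for n in('scene','side','wrist'): cap(n,n+'6')
cv2.imwrite('pics/m6.png',np.vstack([cv2.resize(load('scene6')['p'][190:290,240:390,::-1],(450,300)),cv2.resize(load('wrist6')['p'][:,:,::-1],(450,300))]))"
```

```text
time_s: 10.75
position: [0.572, -0.0085, 0.0508]
tcp_rot: [[-0.982, -0.191, 0.002], [-0.191, 0.982, -0.001], [-0.002, -0.001, -1.0]]
force: [0.9, -3.9, 0.4]
opening: 0.005
```

View pics/m6.png

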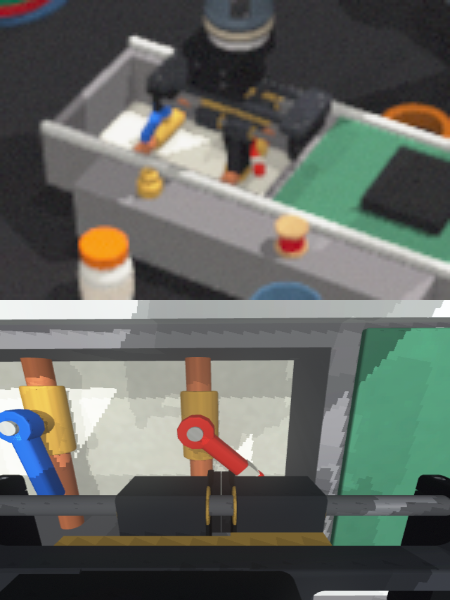

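The red handle is now at about 45° in the wrist view, with the finger behind it and blue untouched. I'll continue the arc.

```bash

python3 -m handwheel '[{"hand":-1,"dx":-0.4,"dy":0.5,"dz":0,"wx":0,"wy":0,"wz":0},{"hand":-1,"dx":-0.4,"dy":0.5,"dz":0,"wx":0,"wy":0,"wz":0},{"hand":-1,"dx":-0.4,"dy":0.4,"dz":0,"wx":0,"wy":0,"wz":0},{"hand":-1,"dx":-0.4,"dy":0.4,"dz":0,"wx":0,"wy":0,"wz":0},{"hand":-1,"dx":-0.5,"dy":0.2,"dz":0,"wx":0,"wy":0,"wz":0},{"hand":-1,"dx":-0.5,"dy":0.2,"dz":0,"wx":0,"wy":0,"wz":0}]'
```

```text
time_s: 11.5
position: [0.545, 0.0138, 0.0506]
tcp_rot: [[-0.982, -0.191, 0.0], [-0.191, 0.982, 0.0], [-0.0, 0.0, -1.0]]
force: [2.3, -2.5, 0.5]
opening: 0.008
```

```bash

python3 -m handwheel '[{"hand":-1,"dx":-0.5,"dy":0,"dz":0,"wx":0,"wy":0,"wz":0},{"hand":-1,"dx":-0.3,"dy":0,"dz":0,"wx":0,"wy":0,"wz":0}]'
```

```text
time_s: 11.7
position: [0.5405, 0.0137, 0.0509]
tcp_rot: [[-0.982, -0.189, 0.008], [-0.189, 0.982, 0.0], [-0.008, -0.001, -1.0]]
force: [10.5, 3.0, -5.2]
opening: 0.003
```

```bash

python3 -m handwheel '[{"hand":-1,"dx":-0.2,"dy":0,"dz":0,"wx":0,"wy":0,"wz":0},{"hand":-1,"dx":0,"dy":0,"dz":0,"wx":0,"wy":0,"wz":0}]'
python3 -c "
from h import *
for n in('scene','side','wrist'): cap(n,n+'7')
cv2.imwrite('pics/m7.png',np.vstack([cv2.resize(load('side7')['p'][220:340,270:450,::-1],(450,300)),cv2.resize(load('wrist7')['p'][:,:,::-1],(450,300))]))"
```

```text
time_s: 11.9
position: [0.5405, 0.0137, 0.051]
tcp_rot: [[-0.982, -0.189, 0.012], [-0.189, 0.982, 0.0], [-0.012, -0.002, -1.0]]
force: [10.6, 3.4, -5.9]
opening: 0.009
```

View pics/m7.png

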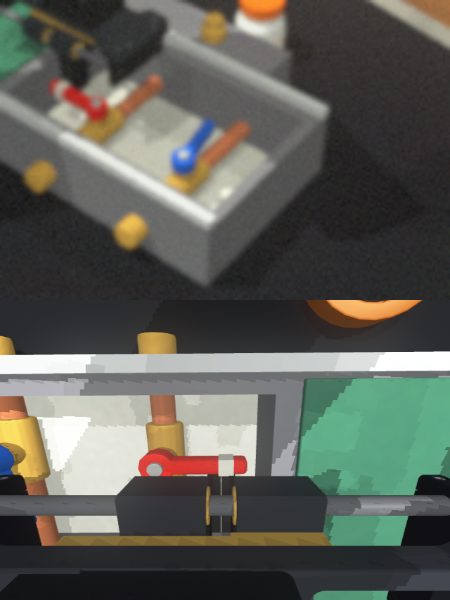

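The red handle now lies along the box's +y, with hub at (153,466) and tip at (245,464), and the tool no longer moves as the force climbs, so it is against its hard stop. I'll back away toward +x, rise and check.

```bash

python3 -m handwheel '[{"hand":-1,"dx":0.7,"dy":0,"dz":0,"wx":0,"wy":0,"wz":0},{"hand":-1,"dx":1,"dy":0,"dz":0,"wx":0,"wy":0,"wz":0},{"hand":-1,"dx":0.6,"dy":-1,"dz":1,"wx":0,"wy":0,"wz":0},{"hand":-1,"dx":0.5,"dy":-1,"dz":4,"wx":0,"wy":0,"wz":0},{"hand":-1,"dx":2,"dy":-1,"dz":4,"wx":0,"wy":0,"wz":0},{"hand":-1,"dx":2,"dy":-1,"dz":4,"wx":0,"wy":0,"wz":0},{"hand":-1,"dx":2,"dy":-1,"dz":4,"wx":0,"wy":0,"wz":0},{"hand":-1,"dx":1,"dy":-1,"dz":0,"wx":0,"wy":0,"wz":0},{"hand":-1,"dx":0,"dy":0,"dz":0,"wx":0,"wy":0,"wz":0},{"hand":-1,"dx":0,"dy":0,"dz":0,"wx":0,"wy":0,"wz":0}]'
python3 -c "
from h import *
for n in('scene','side','wrist'): cap(n,n+'8')
cv2.imwrite('pics/m8.png',np.vstack([cv2.resize(load('scene8')['p'][170:330,220:460,::-1],(450,300)),cv2.resize(load('wrist8')['p'][:,:,::-1],(400,300),).repeat(1,0) if 0 else cv2.resize(load('wrist8')['p'][:,:,::-1],(450,300))]))"
```

```text
time_s: 13.05
position: [0.6307, -0.046, 0.2183]
tcp_rot: [[-0.982, -0.191, -0.006], [-0.191, 0.982, 0.002], [0.006, 0.003, -1.0]]
force: [0.5, -0.7, -0.7]
opening: 0.005
```

View pics/m8.png

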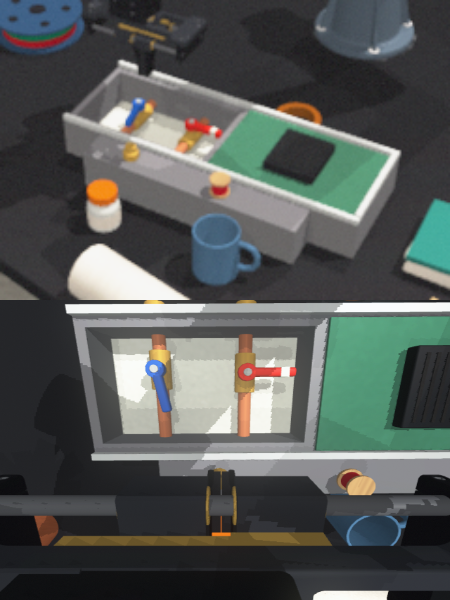

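View pics/wrist8.png

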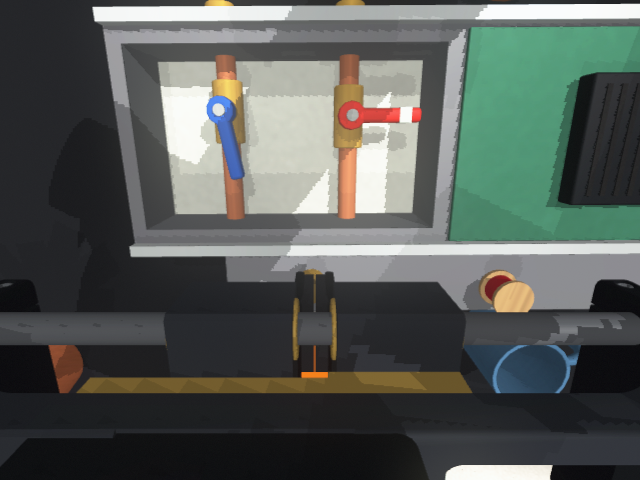

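```bash
python3 -c "
from h import *
c=load('wrist8'); ey=np.array([-.1934,.9811]); ex=np.array([.9811,.1934])
P=lambda uv:ray(c,uv,.062)[0,:2]
a,b=P([352,115]),P([421,115]);d=b-a;print('red',np.linalg.norm(d),np.arctan2(d@ey,d@ex))
print('blue',P([219,109]),P([237,176]))
for n in('scene','side'):
  A=load(n+'0')['p'].astype(int);B=load(n+'8')['p'].astype(int);D=(abs(A-B).max(-1)>60).astype(np.uint8)
  _,l,st,ce=cv2.connectedComponentsWithStats(D); print(n,[(ce[k].round().tolist(),int(st[k,4])) for k in range(1,len(st)) if st[k,4]>30])
E=bot.read_state();print(E['force'],np.abs(E['qvel']).max())
hand_in()"
```

```text
red 0.05938712398985243 1.5682593560807416
blue [ 0.54992477 -0.14376231] [ 0.60335262 -0.12111263]
scene [([453.0, 59.0], 19432), ([400.0, 108.0], 110), ([594.0, 119.0], 272), ([484.0, 120.0], 60), ([396.0, 133.0], 210), ([599.0, 135.0], 361), ([294.0, 147.0], 951), ([469.0, 147.0], 1158), ([439.0, 143.0], 121), ([573.0, 186.0], 2042), ([596.0, 160.0], 57), ([294.0, 186.0], 47), ([431.0, 192.0], 31), ([298.0, 209.0], 63), ([337.0, 220.0], 56), ([269.0, 227.0], 125), ([311.0, 237.0], 1207), ([380.0, 256.0], 2699), ([457.0, 280.0], 68)]
side [([56.0, 5.0], 76), ([50.0, 42.0], 262), ([34.0, 38.0], 125), ([342.0, 109.0], 8109), ([107.0, 77.0], 3655), ([37.0, 70.0], 77), ([36.0, 84.0], 32), ([16.0, 87.0], 36), ([27.0, 92.0], 89), ([39.0, 109.0], 303), ([20.0, 102.0], 125), ([21.0, 129.0], 64), ([30.0, 140.0], 93), ([39.0, 199.0], 3998), ([287.0, 244.0], 5922), ([180.0, 212.0], 51), ([308.0, 238.0], 49), ([336.0, 239.0], 42), ([291.0, 241.0], 35), ([377.0, 252.0], 100), ([84.0, 269.0], 694), ([50.0, 343.0], 394), ([64.0, 427.0], 41)]
[-0.11992391  0.67506242  0.55663782] 0.8918658471175219
the job is handed in; nothing more can be done
```

I slid the green cover all the way to the end stop with the shut fingers against the black block. I then pushed the red handle round until it reached its hard stop, backed the arm clear and handed the job in at about 13 s of the 58 s. `hand_in()` gives no verdict, so what follows is only what my own checks showed.

- **Cover:** it lies flat over the closed half. At the stop the push force rose to about 14 N with no further motion.
- **Red handle:** it measured 1.568 rad in the last wrist picture, with a handle length of 59 mm against the given 60 mm.
- **Blue handle:** its tip was within 1 mm of where it was measured earlier, just after the cover came off.
- **Loose things:** the before/after comparison of the scene and side pictures, plus looking at them, showed no sign that any had moved. I did not measure each one again. Two small changed patches, at (457,280) by the notebooks in the scene view and (180,212) in the side view, I took for arm shadow without checking further.
- **Touching nothing:** the gripper was at 218 mm height and clear, with only sensor noise of about 1 N on the force reading.

One disagreement: my first scene and side estimates of the cover's position differed by about 8 mm. The wrist camera and the contact at the stop settled it.

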